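Push the blank home and clamp it through the guard window

ROBOT

A 6-joint arm with a two-finger parallel gripper is mounted at the origin on a cart in front of the work surface, level with it; the furniture and walls round the work are solid. World frame = base frame: x ahead of the robot, y to its left, z up, the work surface at z = 0. Lengths are in m, angles in rad, forces in N, time in s.
With the tool pointing down it reaches from about 0.325 to 0.85 m from the base axis. Payload 4.4 kg.
Tool frame: the origin (TCP) lies at the very end of the fingers, on their centre line; the grasp point (between the pads) lies 19 mm behind it (grip_point_offset is the distance from the TCP to the grasp point, in m); x points along the fingers, y is the direction in which the jaws open and shut, and the axes are right-handed (so a half turn about x gives the same grasp; the last joint's range is limited). The gripper opens to 94 mm and grips with 3 to 60 N. Pads are 16 mm wide; open, the fingers measure 119 mm over their backs; the gripper's body (75 mm by 177 mm) begins 78 mm behind the grasp point.
Start: joints at [1.165, 0.207, 1.542, -0, 1.393, -0.15], TCP at [0.145, 0.556, 0.205] pointing down, gripper open.
Joint ranges: [-2.73, 2.73], [-0.86, 2.22], [0.23, 2.46], [-1.11, 4.25], [0.08, 2.63], [-2.82, 2.82]. Speed limits (rad/s): [2.79, 2.79, 3.14, 3.14, 3.14, 3.14].

INTERFACE

Orientations are given as a rotation vector (axis times angle).
In Python, from bench import get_obs, snapshot, camera_info, job_done, cut_out, grip_point_offset gives the robot as it stands.
- The arm moves only by the shell command python3 -m pendant 'ROWS' [FORCE]. ROWS is JSON, a list of rows, each an object of numbers: "dx", "dy", "dz": the shift along the tool's x, y, z in mm; "ax", "ay", "az": the turn, a rotation vector about the tool's x, y, z in rad; "jaw": the opening, from 0 (shut) to 1 (fully open). In form: [{"dx": .., "dy": .., "dz": .., "ax": .., "ay": .., "az": .., "jaw": ..}, ...]. A call has 1 to 20 rows; each row shifts and turns the pose as measured when the row begins, along the tool's axes as they then stand; what a row does not reach is not made up. A row lasts 1/10 s, in which the tool goes at most 50 mm and 8.59 degrees, less where a joint would pass 70% of its speed; a pose out of reach is approached as far as the arm can. A call with a gripper value outside its range is refused whole. The fingers move at their own pace and stop on an object; FORCE is the grip in N (left out, the last holds). Time passes only in rows, so rows that do not move let the fingers close. It gives the time, the measured TCP pose, the force and the opening at its end, in the units of the state.
- get_obs(): the state, without advancing time (a new reading comes with each control period).
- snapshot(name): name is "scene" or "top" or "wrist"; returns the picture (420x560x3 uint8, red, green, blue); there is no depth.
- camera_info(name): a dict with "camera_matrix" (3x3 intrinsics, pixels), "rvec" (rotation vector, rad) and "tvec" (3), from world to camera coordinates, as OpenCV has them. Camera axes: x right, y down, z forward; pixel columns grow to the right and rows downward; lengths in m; the calibration is good to about 2 mm. A picture is of the moment at which its call begins: read the wrist's pose just before it. camera_info takes no time and is no camera call; for the wrist camera it gives the pose at the moment of the call.
- job_done(): hands the job in, once; it reports no verdict.
Trained networks look in the newest picture that a camera, given by its name, has taken for a name from the list of things; names that differ only in an ending like _2 or _b are one class to them, and where a whole thing is asked for, a point or a joint stands for the part that bears it (a point fixed in the world has none). Each returns a list of dicts, best first, with "p" (0 to 1); they miss things now and then, are a little off and sometimes report something else, mostly with a low value. They report only what shows in the picture. A call takes as long as a camera call. They do not tell look-alikes from the thing itself.
- cut_out(camera, target): "region" (420x560 bool, what is visible of it) and "rect" ([centre column, centre row, width, height] in pixels, round what is visible of it).
The state is a dict: "clock": time; "joint_pos": joint angles; "qvel": joint speeds; "joint_efforts": joint torques, N m; "tcp_pos": TCP position; "tcp_rot": TCP orientation; "wrist_force": force on the tool from outside, world axes, zero at the start; "wrist_torque": the same for the moment, N m; "width": opening from 0.0 (shut) to 1.0 (fully open).
Only numpy, scipy, OpenCV 4.12 (cv2) and the standard library are available. Lean on these libraries where they do the work, as an engineer would, in place of code of your own. Each camera call takes 0.05 s, during which the arm holds its last target. There are 200 camera calls.

TASK

A steel block lies part-way along the loading channel of the green clamping station. With the fingertips, push the block along the channel until it is fully home against the stop inside the yellow guard; then reach down through the window in the top of the guard, press the red lever inside it fully down and withdraw. Never touch the guard, lift nothing (only push and press), and leave the loose things standing around the station where they are.

Things in the scene. Friction and masses are not known exactly. Their poses are not given: they have to be found in the camera images.
- station: Fixed green base plate, 6 mm thick. Origin on the bench under the guard's centre; z up. The loading channel runs out towards its -y: floor z = 6 mm, centre line x = 0, two rails 48 mm apart with tops at z = 14 mm, from y = -60 to -195 mm, open at the outer end. The stop inside the guard has its face at y = -50 mm. Position and yaw vary.
- guard: Fixed yellow guard with clear walls, same origin and axes as station: 156 by 156 mm in x and y, top sheet's upper face at z = 82 mm, sheet 3 mm thick. Closed all round except the window and a loading port in the -y wall, x = -36 to +36 mm, z = 6 to 44 mm, in line with the channel. Must not be touched.
- window (a point): Centre of the rectangular window in the guard's top sheet, on the upper face (82 mm above the bench). Axes as the station's: the opening is 100 mm along x and 100 mm along y. The only way to the lever is down through it.
- lever (a joint): Red lever inside the guard, turning about a level axis along the station's y at x = +55 mm, z = 40 mm. 0 = raised, 0.30 rad = fully down (level, on its rest). It grows as the paddle is pressed down. No spring: friction holds it where it is left; pressing needs about 3.5 N at the paddle.
- lever_pad (a point): Centre of the upper face of the lever's red paddle (32 mm along x, 34 along y, 10 thick), 75 mm from the pivot towards the station's -x. About 67 mm above the bench when raised, 45 mm when fully down, then near x = -20 mm, y = 0 in the station's frame. Moves with the lever.
- block: Loose ground steel block, 42 (x) by 68 (y) by 26 mm high, origin at the centre of its underside. Lies in the channel, long axis along it, 35 to 70 mm short of home; pushed towards the station's +y by its outer end face. Home: its origin at y = -84 mm in the station's frame, outer end at y = -118 mm, 43 mm outside the guard wall. 0.4 to 0.7 kg.
- red_mount: Loose red round specimen mount, 32 mm across, 18 mm high, origin at the centre of its underside. Bystander, stands beside the station.
- anvil: Loose steel spotting anvil, stepped round, 36 mm across, 44 mm high, origin at the centre of its underside. Bystander, stands beside the station.
- ball_box: Loose little plastic box with blue lid, 42 by 62 by 21 mm, origin at the centre of its underside. Bystander, stands beside the station.
There are look-alikes about, which are no part of the job. What is shaped like the block but purple is not meant.

How it is judged:
By the outcome, as a careful person would: the job done as asked, in the order asked, and still so for the second after the job is handed in, with the robot touching nothing.
It also fails if it takes over 48 s, if anything falls off the work surface, if the arm or the gripper's body presses on something with over 40 N, if the wrist force passes 120 N, or if a joint passes its speed limit or range.

## Working session

There is one attempt and no reset: what is moved stays moved. The work goes in short steps, Python scripts to look and compute and a shell command to move; the robot and the scene stay as the last step left them, time stands still between calls to the robot, and variables do not carry over. Pictures are saved under pics/ and viewed, about 8 in all and at most 12, crops included, and the job is handed in when it is done.

```bash
mkdir -p pics; ls
python3 - <<'E'
from bench import *
import cv2,numpy as np
np.set_printoptions(precision=4,suppress=True)
ims=[]
for n in("scene","top"):
    im=snapshot(n); cv2.imwrite(f"pics/{n}0.png",im[:,:,::-1]); ims.append(im)
    for t in("station","guard","block","lever_pad","red_mount","anvil","ball_box"):
        print(n,t,[(np.round(r["rect"]).astype(int).tolist(),round(r["p"],2)) for r in cut_out(n,t)][:4])
    ci=camera_info(n); print(ci)
o=get_obs();print(o)
E
```

```text
pics
scene station [([215, 218, 125, 104], 0.86)]
scene guard [([201, 208, 97, 82], 0.9), ([214, 262, 16, 19], 0.34)]
scene block [([249, 245, 36, 32], 0.97), ([325, 336, 44, 45], 0.97), ([303, 268, 38, 26], 0.83)]
scene lever_pad []
scene red_mount [([214, 262, 16, 14], 0.69)]
scene anvil [([267, 222, 18, 22], 0.69)]
scene ball_box [([234, 178, 24, 10], 0.72)]
{'camera_matrix': array([[408.5916,   0.    , 276.4677],
       [  0.    , 408.5916, 210.257 ],
       [  0.    ,   0.    ,   1.    ]]), 'rvec': array([ 2.154 , -0.9309,  0.4247]), 'tvec': array([-0.2558,  0.4061,  0.5635])}
top station [([224, 237, 128, 78], 0.9)]
top guard [([195, 234, 82, 80], 0.68)]
top block [([270, 231, 34, 24], 0.94), ([326, 214, 35, 34], 0.85), ([386, 261, 34, 26], 0.81), ([258, 270, 14, 15], 0.16)]
top lever_pad [([197, 231, 20, 32], 0.63)]
top red_mount [([258, 270, 14, 12], 0.49)]
top anvil []
top ball_box [([180, 174, 35, 27], 0.56)]
{'camera_matrix': array([[443.2706,   0.    , 272.1058],
       [  0.    , 443.2706, 213.095 ],
       [  0.    ,   0.    ,   1.    ]]), 'rvec': array([ 2.1146, -2.1381,  0.1452]), 'tvec': array([0.1802, 0.5154, 0.932 ])}
{'clock': 0.8, 'joint_pos': array([ 1.1655,  0.2066,  1.5415, -0.    ,  1.3935, -0.1505]), 'qvel': array([ 0.    , -0.002 , -0.0017, -0.0003,  0.0006, -0.0015]), 'joint_efforts': array([  0.0001, -37.0836, -28.1746,   0.0698,   0.0272,  -0.    ]), 'tcp_pos': array([0.1449, 0.5564, 0.2055]), 'tcp_rot': array([ 0.2   ,  1.5615, -0.2   ]), 'wrist_force': array([ 0.844 , -1.0182, -0.2846]), 'wrist_torque': array([0.0246, 0.0434, 0.0181]), 'width': 0.9955290035090079}
```

View pics/scene0.png

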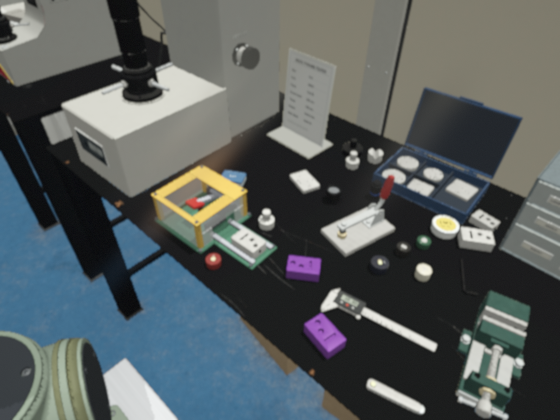

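View pics/top0.png

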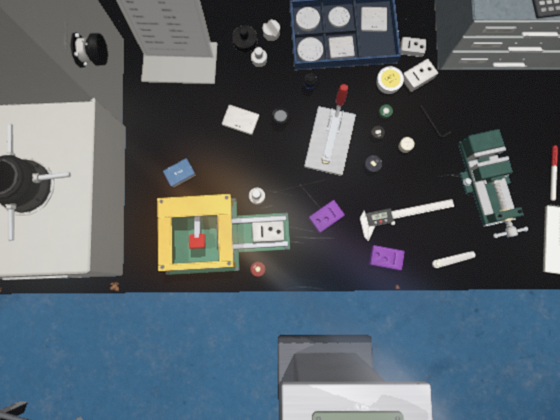

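Candidates for the block in the top view: the steel one in the channel at (269,231), and the purple look-alikes at (326,215) and (387,258). I choose the steel one, since it lies in the channel. Bystanders: anvil (257,196), red mount (258,269), ball box (180,173). A tall machine stands to the left of column 125.

```bash
cat > h.py <<'E'
import numpy as np,cv2
from bench import *
np.set_printoptions(precision=4,suppress=True)
def ray(n,uv,z,ci=None):
    ci=ci or camera_info(n);R=cv2.Rodrigues(ci["rvec"])[0];c=-R.T@ci["tvec"]
    d=R.T@np.linalg.inv(ci["camera_matrix"])@np.r_[uv,1.]
    return c+d*(z-c[2])/d[2]
def proj(n,P,ci=None):
    ci=ci or camera_info(n)
    return cv2.projectPoints(np.float64(P).reshape(-1,1,3),ci["rvec"],ci["tvec"],ci["camera_matrix"],None)[0][:,0]
def S(p,pose):
    x,y,a=pose;c,s=np.cos(a),np.sin(a);p=np.float64(p)
    return np.c_[x+c*p[:,0]-s*p[:,1],y+s*p[:,0]+c*p[:,1],p[:,2]]
E
python3 - <<'E'
from h import *
import cv2
im=cv2.imread("pics/top0.png")
c=cv2.resize(im[183:288,150:300],None,fx=5.3,fy=5.3,interpolation=cv2.INTER_CUBIC);cv2.imwrite("pics/c1.png",c)
for uv in[(158,198),(231,195),(233,268),(158,270)]:print(ray("top",uv,.082))
ci=camera_info("top");R=cv2.Rodrigues(ci["rvec"])[0];print(R,-R.T@ci["tvec"])
E
```

```text
[0.5471 0.4176 0.082 ]
[0.5514 0.261  0.082 ]
[0.3967 0.2559 0.082 ]
[0.3941 0.4126 0.082 ]
[[-0.009  -0.9996 -0.0253]
 [-0.987   0.0129 -0.1599]
 [ 0.1602  0.0235 -0.9868]] [0.361  0.1516 1.0067]
```

View pics/c1.png

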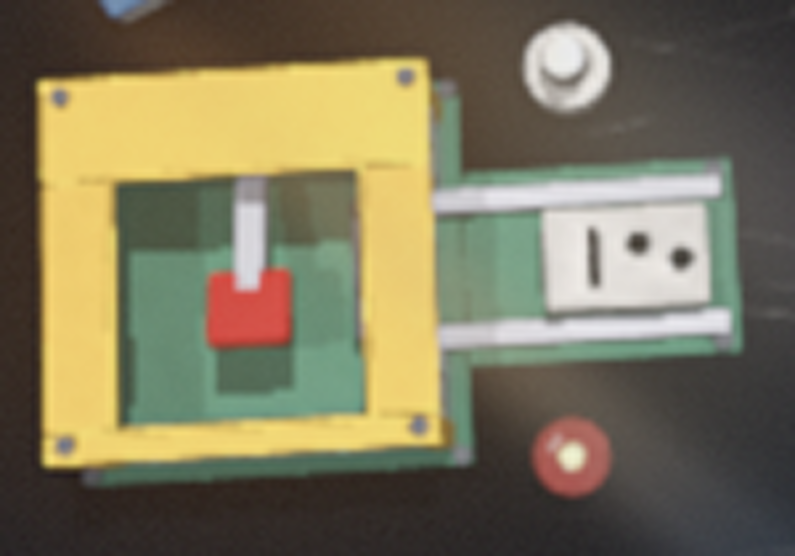

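The crop confirms the steel block in the channel. In crop pixels, the guard corners are (37,80), (428,58), (443,446) and (42,467). The window corners are (115,182), (356,170), (366,412) and (120,426), so the window is off-centre. The block's top corners are about (541,211), (706,203), (711,301) and (547,311). Next I fit the poses.

Run:
```python
from h import *
from scipy.optimize import least_squares
f=lambda L:(np.float64(L)+.5)/5.3-.5+np.array([150,183])
g=f([(37,80),(428,58),(443,446),(42,467)])
G=[(78,78,82),(78,-78,82),(-78,-78,82),(-78,78,82)]
rr=f([(721,193),(730,312)]);RR=[(24,-195,14),(-24,-195,14)]
P=np.array(G+RR)/1e3;uv=np.vstack([g,rr])
ci=camera_info("top")
r=least_squares(lambda q:(proj("top",S(P,q),ci)-uv).ravel(),[.47,.34,0])
print(r.x,np.degrees(r.x[2]),r.fun.reshape(-1,2))
q=r.x
def inv(w):
    c,s=np.cos(q[2]),np.sin(q[2]);d=w[:2]-q[:2];return np.array([c*d[0]+s*d[1],-s*d[0]+c*d[1]])*1e3
print("rails only",[inv(ray("top",u,.014)) for u in rr])
for n,L,z in(("win",[(115,182),(356,170),(366,412),(120,426)],.082),("block",[(541,211),(706,203),(711,301),(547,311)],.032),("paddle",[(208,270),(291,270),(291,347),(208,347)],.065),("anvil",[(566,45)],.044),("mount",[(571,457)],.018)):
    p=np.array([inv(ray("top",u,z)) for u in f(L)]);print(n,p.tolist() if 0 else p,p.mean(0))
np.save("pose.npy",q)
# scene check
sc=camera_info("scene")
im=cv2.imread("pics/scene0.png")
for pt in proj("scene",S(np.array(G+RR+[(24,-195,6),(-24,-195,6)])/1e3,q),sc): cv2.circle(im,tuple(int(v*16) for v in pt),24,(255,0,255),1,cv2.LINE_AA,4)
c=im[150:280,130:300];cv2.imwrite("pics/c2.png",cv2.resize(c,None,fx=4.6,fy=4.6,interpolation=cv2.INTER_CUBIC))
```

```text
[0.4737 0.338  0.0455] 2.608949505226961 [[ 0.5458 -0.118 ]
 [-0.5872 -0.2338]
 [-0.4834 -0.0018]
 [ 0.5519  0.2182]
 [ 0.2027  0.7499]
 [-0.224  -0.5791]]
rails only [array([  25.7384, -194.6442]), array([ -25.3295, -195.4235])]
win [[ 34.2657  48.2854]
 [ 33.4653 -48.6116]
 [-63.0981 -49.2292]
 [-63.1563  48.0517]] [-14.6308  -0.3759]
block [[  19.8533 -118.5969]
 [  19.216  -187.8758]
 [ -22.0324 -187.549 ]
 [ -22.3088 -119.1145]] [  -1.318  -153.2841]
paddle [[ -1.1808  15.305 ]
 [ -3.1186 -18.4062]
 [-34.2898 -17.4702]
 [-32.3902  16.0642]] [-17.7448  -1.1268]
anvil [[  87.6609 -133.1482]] [  87.6609 -133.1482]
mount [[ -82.6365 -125.3516]] [ -82.6365 -125.3516]
```

View pics/c2.png

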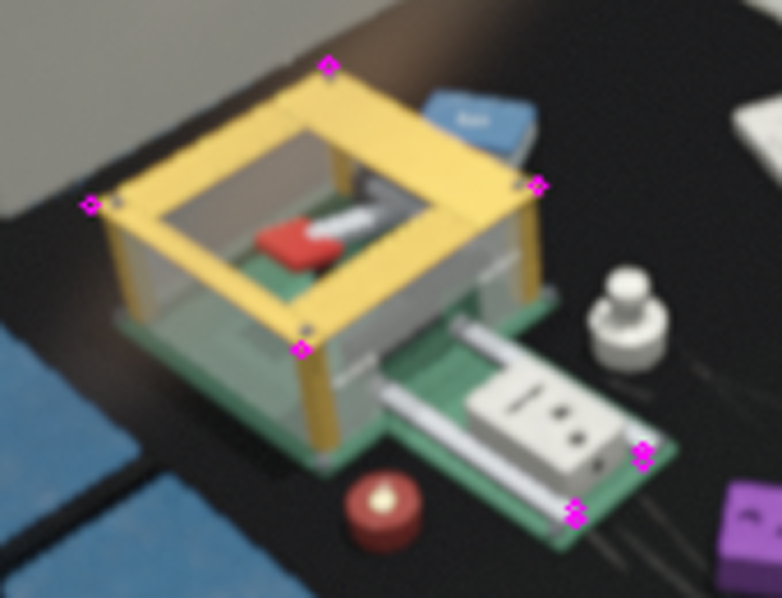

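```bash
cat >> h.py <<'E'
from scipy.spatial.transform import Rotation as Ro
def Rt(pose):  # tool x down, tool y along station +-x (nearest to current)
    c,s=np.cos(pose[2]),np.sin(pose[2]);x=np.array([0,0,-1.]);o=Ro.from_rotvec(get_obs()["tcp_rot"]).as_matrix()
    y=np.array([c,s,0]);y=y if y@o[:,1]>0 else -y
    return np.c_[x,y,np.cross(x,y)]
def go(p,pose): # station point (mm): shift in tool axes mm, in the current tool frame, and turn
    o=get_obs();R=Ro.from_rotvec(o["tcp_rot"]).as_matrix()
    w=S([np.array(p)/1e3],pose)[0]
    c,s=np.cos(pose[2]),np.sin(pose[2]);d=o["tcp_pos"][:2]-pose[:2]
    print("now st",np.array([c*d[0]+s*d[1],-s*d[0]+c*d[1],o["tcp_pos"][2]])*1e3,"clock",o["clock"],"F",o["wrist_force"])
    print("target",w,"shift tool cur",R.T@(w-o["tcp_pos"])*1e3,"after turn",Rt(pose).T@(w-o["tcp_pos"])*1e3,"turn",Ro.from_matrix(R.T@Rt(pose)).as_rotvec())
E
python3 - <<'E'
from h import *
q=np.load("pose.npy");print(Ro.from_rotvec(get_obs()["tcp_rot"]).as_matrix());print(Rt(q))
go((0,-213,100),q)
for u in[(309,214),(326,198),(343,210)]:print(ray("top",u,.026))
E
```

```text
[[ 0.0001  0.252   0.9677]
 [ 0.      0.9677 -0.252 ]
 [-1.      0.0001  0.    ]]
[[ 0.      0.999   0.0455]
 [ 0.      0.0455 -0.999 ]
 [-1.      0.      0.    ]]
now st [-318.4334  233.1678  205.47  ] clock 0.8 F [ 0.844  -1.0182 -0.2846]
target [0.4834 0.1252 0.1   ] shift tool cur [ 105.4697 -332.0115  436.1581] after turn [105.47   318.4334 446.1678] turn [ 1.2705  0.     -0.0001]
[0.5171 0.0924 0.026 ]
[0.553  0.0535 0.026 ]
[0.5252 0.0164 0.026 ]
```

```bash
python3 -m pendant '[{"ax":0.141,"jaw":0},{"ax":0.141},{"ax":0.141},{"ax":0.141},{"ax":0.141},{"ax":0.141},{"ax":0.141},{"ax":0.141},{"ax":0.141}]' 20
python3 -m pendant '[{"dz":37,"dy":26},{"dz":37,"dy":26},{"dz":37,"dy":26},{"dz":37,"dy":26},{"dz":37,"dy":26},{"dz":37,"dy":26},{"dz":37,"dy":26},{"dz":37,"dy":26},{"dz":37,"dy":26},{"dz":37,"dy":26},{"dz":37,"dy":26}]'
python3 -c "
from h import *
go((0,-213,100),np.load('pose.npy'))"
```

```text
now st [-318.4334  233.1678  205.47  ] clock 0.8 F [ 0.844  -1.0182 -0.2846]
target [0.4834 0.1252 0.1   ] shift tool cur [ 105.4697 -332.0115  436.1581] after turn [105.47   318.4334 446.1678] turn [ 1.2705  0.     -0.0001]schema error: expected keys dx, dy, dz, ax, ay, az, jaw
schema error: expected keys dx, dy, dz, ax, ay, az, jaw
```

```bash
python3 -m pendant '[{"dx":0,"dy":0,"dz":0,"ax":0.141,"ay":0,"az":0,"jaw":0},{"dx":0,"dy":0,"dz":0,"ax":0.141,"ay":0,"az":0,"jaw":0},{"dx":0,"dy":0,"dz":0,"ax":0.141,"ay":0,"az":0,"jaw":0},{"dx":0,"dy":0,"dz":0,"ax":0.141,"ay":0,"az":0,"jaw":0},{"dx":0,"dy":0,"dz":0,"ax":0.141,"ay":0,"az":0,"jaw":0},{"dx":0,"dy":0,"dz":0,"ax":0.141,"ay":0,"az":0,"jaw":0},{"dx":0,"dy":0,"dz":0,"ax":0.141,"ay":0,"az":0,"jaw":0},{"dx":0,"dy":0,"dz":0,"ax":0.141,"ay":0,"az":0,"jaw":0},{"dx":0,"dy":0,"dz":0,"ax":0.141,"ay":0,"az":0,"jaw":0}]' 20
python3 -m pendant '[{"dx":0,"dy":26,"dz":37,"ax":0,"ay":0,"az":0,"jaw":0},{"dx":0,"dy":26,"dz":37,"ax":0,"ay":0,"az":0,"jaw":0},{"dx":0,"dy":26,"dz":37,"ax":0,"ay":0,"az":0,"jaw":0},{"dx":0,"dy":26,"dz":37,"ax":0,"ay":0,"az":0,"jaw":0},{"dx":0,"dy":26,"dz":37,"ax":0,"ay":0,"az":0,"jaw":0},{"dx":0,"dy":26,"dz":37,"ax":0,"ay":0,"az":0,"jaw":0},{"dx":0,"dy":26,"dz":37,"ax":0,"ay":0,"az":0,"jaw":0},{"dx":0,"dy":26,"dz":37,"ax":0,"ay":0,"az":0,"jaw":0},{"dx":0,"dy":26,"dz":37,"ax":0,"ay":0,"az":0,"jaw":0},{"dx":0,"dy":26,"dz":37,"ax":0,"ay":0,"az":0,"jaw":0},{"dx":0,"dy":26,"dz":37,"ax":0,"ay":0,"az":0,"jaw":0}]'
python3 -c "
from h import *
go((0,-213,100),np.load('pose.npy'))"
```

```text
clock: 1.7
tcp_pos: [0.1449, 0.5565, 0.2056]
tcp_rot: [1.213, 1.207, -1.213]
wrist_force: [0.2, -0.3, -0.3]
width: 0.269
clock: 2.8
tcp_pos: [0.4373, 0.139, 0.2072]
tcp_rot: [1.214, 1.21, -1.197]
wrist_force: [0.4, 1.6, 0.8]
width: 0.005
now st [ -45.4359 -197.1836  207.191 ] clock 2.8 F [0.4434 1.6036 0.7549]
target [0.4834 0.1252 0.1   ] shift tool cur [107.4629  45.1881  14.6367] after turn [107.191   45.4359  15.8164] turn [-0.0407 -0.0062 -0.0081]
```

```bash
python3 -m pendant '[{"dx":0,"dy":30,"dz":10,"ax":-0.04,"ay":-0.006,"az":-0.008,"jaw":0},{"dx":0,"dy":16,"dz":6,"ax":0,"ay":0,"az":0,"jaw":0},{"dx":35,"dy":0,"dz":0,"ax":0,"ay":0,"az":0,"jaw":0},{"dx":35,"dy":0,"dz":0,"ax":0,"ay":0,"az":0,"jaw":0},{"dx":35,"dy":0,"dz":0,"ax":0,"ay":0,"az":0,"jaw":0},{"dx":0,"dy":0,"dz":0,"ax":0,"ay":0,"az":0,"jaw":0}]'
python3 - <<'E'
from h import *
q=np.load("pose.npy");go((0,-213,18),q)
a=snapshot("wrist");b=snapshot("scene")
c=cv2.resize(b[190:310,220:340],(400,400),interpolation=cv2.INTER_CUBIC)
cv2.imwrite("pics/w1.png",np.hstack([cv2.resize(a,(400,300)),c[50:350]])[:,:,::-1])
E
```

```text
clock: 3.4
tcp_pos: [0.4932, 0.1155, 0.103]
tcp_rot: [1.188, 1.217, -1.177]
wrist_force: [-1.4, -0.8, -0.2]
width: 0.005
now st [   9.4033 -223.1306  103.0058] clock 3.4 F [-1.3514 -0.7608 -0.202 ]
target [0.4834 0.1252 0.018 ] shift tool cur [ 84.8894 -10.4042 -10.1279] after turn [ 85.0058  -9.4033 -10.1306] turn [-0.0118  0.0013 -0.0104]
```

View pics/w1.png

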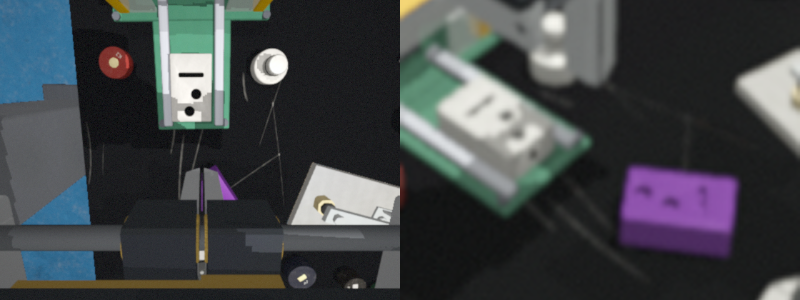

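```bash
python3 -m pendant '[{"dx":0,"dy":-9.4,"dz":-8,"ax":-0.012,"ay":0,"az":-0.01,"jaw":0},{"dx":0,"dy":0,"dz":0,"ax":0,"ay":0,"az":0,"jaw":0},{"dx":28,"dy":0,"dz":0,"ax":0,"ay":0,"az":0,"jaw":0},{"dx":28,"dy":0,"dz":0,"ax":0,"ay":0,"az":0,"jaw":0},{"dx":20,"dy":0,"dz":0,"ax":0,"ay":0,"az":0,"jaw":0},{"dx":5,"dy":0,"dz":0,"ax":0,"ay":0,"az":0,"jaw":0},{"dx":0,"dy":0,"dz":0,"ax":0,"ay":0,"az":0,"jaw":0}]'
python3 -c "
from h import *
go((0,-200,18),np.load('pose.npy'))"
```

```text
clock: 4.2
tcp_pos: [0.501, 0.1276, 0.0399]
tcp_rot: [1.19, 1.205, -1.143]
wrist_force: [0.7, -0.9, 0.2]
width: 0.004
now st [  17.6937 -211.4422   39.8612] clock 4.2 F [ 0.723  -0.8604  0.2269]
target [0.4828 0.1382 0.018 ] shift tool cur [ 21.1583 -18.4668 -11.5416] after turn [ 21.8612 -17.6937 -11.4422] turn [ 0.0056 -0.0001 -0.0389]
```

```bash
python3 -m pendant '[{"dx":0,"dy":-9,"dz":0,"ax":0,"ay":0,"az":-0.02,"jaw":0},{"dx":0,"dy":-9,"dz":0,"ax":0,"ay":0,"az":-0.02,"jaw":0},{"dx":0,"dy":0,"dz":0,"ax":0,"ay":0,"az":0,"jaw":0},{"dx":0,"dy":0,"dz":0,"ax":0,"ay":0,"az":0,"jaw":0}]'
python3 -c "
from h import *
go((0,-200,18),np.load('pose.npy'))"
```

```text
clock: 4.6
tcp_pos: [0.4849, 0.1273, 0.0441]
tcp_rot: [1.173, 1.231, -1.168]
wrist_force: [0.2, -0.0, -0.1]
width: 0.001
now st [   1.6697 -211.0527   44.1297] clock 4.6 F [ 0.1845 -0.0485 -0.1272]
target [0.4828 0.1382 0.018 ] shift tool cur [ 26.1263  -1.6965 -11.0566] after turn [ 26.1297  -1.6697 -11.0527] turn [ 0.0063 -0.0003 -0.0037]
```

Now down, settling between steps.

```bash
python3 -m pendant '[{"dx":9,"dy":-1.5,"dz":0,"ax":0.006,"ay":0,"az":-0.005,"jaw":0},{"dx":9,"dy":0,"dz":0,"ax":0,"ay":0,"az":0,"jaw":0},{"dx":7,"dy":0,"dz":0,"ax":0,"ay":0,"az":0,"jaw":0},{"dx":0,"dy":0,"dz":0,"ax":0,"ay":0,"az":0,"jaw":0},{"dx":0,"dy":0,"dz":0,"ax":0,"ay":0,"az":0,"jaw":0}]'
python3 -c "
from h import *
go((0,-200,18),np.load('pose.npy'))"
```

```text
clock: 5.1
tcp_pos: [0.4833, 0.127, 0.0168]
tcp_rot: [1.175, 1.232, -1.177]
wrist_force: [0.3, -0.4, 1.0]
width: 0.003
now st [   0.0665 -211.2133   16.8072] clock 5.1 F [ 0.2844 -0.4184  0.9869]
target [0.4828 0.1382 0.018 ] shift tool cur [ -1.1903  -0.0743 -11.2135] after turn [ -1.1928  -0.0665 -11.2133] turn [-0.0005 -0.0002  0.0018]
```

```bash
python3 -m pendant '[{"dx":0,"dy":0,"dz":-6,"ax":0,"ay":0,"az":0,"jaw":0},{"dx":0,"dy":0,"dz":-6,"ax":0,"ay":0,"az":0,"jaw":0},{"dx":0,"dy":0,"dz":-6,"ax":0,"ay":0,"az":0,"jaw":0},{"dx":0,"dy":0,"dz":-6,"ax":0,"ay":0,"az":0,"jaw":0},{"dx":0,"dy":0,"dz":-6,"ax":0,"ay":0,"az":0,"jaw":0},{"dx":0,"dy":0,"dz":-6,"ax":0,"ay":0,"az":0,"jaw":0}]'
python3 -c "
from h import *
go((0,-126,17),np.load('pose.npy'))"
```

```text
clock: 5.7
tcp_pos: [0.4817, 0.1633, 0.0167]
tcp_rot: [1.171, 1.229, -1.179]
wrist_force: [0.5, -2.9, -0.3]
width: 0.007
now st [   0.0843 -174.858    16.6805] clock 5.7 F [ 0.5454 -2.9252 -0.345 ]
target [0.4794 0.2121 0.017 ] shift tool cur [ -0.5371  -0.0676 -48.8561] after turn [ -0.3195  -0.0843 -48.858 ] turn [0.0004 0.0045 0.0022]
```

```bash
python3 -m pendant '[{"dx":0,"dy":0,"dz":-6,"ax":0,"ay":0,"az":0,"jaw":0},{"dx":0,"dy":0,"dz":-6,"ax":0,"ay":0.004,"az":0,"jaw":0},{"dx":0,"dy":0,"dz":-6,"ax":0,"ay":0,"az":0,"jaw":0},{"dx":0,"dy":0,"dz":-6,"ax":0,"ay":0,"az":0,"jaw":0},{"dx":0,"dy":0,"dz":-6,"ax":0,"ay":0,"az":0,"jaw":0},{"dx":0,"dy":0,"dz":-6,"ax":0,"ay":0,"az":0,"jaw":0}]'
python3 -c "
from h import *
go((0,-126,17),np.load('pose.npy'))"
```

```text
clock: 6.3
tcp_pos: [0.4797, 0.2018, 0.0167]
tcp_rot: [1.172, 1.231, -1.178]
wrist_force: [0.8, -4.1, 1.1]
width: 0.004
now st [  -0.1965 -136.2964   16.6846] clock 6.3 F [ 0.8058 -4.076   1.0682]
target [0.4794 0.2121 0.017 ] shift tool cur [ -0.333    0.2057 -10.2956] after turn [ -0.3154   0.1965 -10.2964] turn [0.001  0.0017 0.0027]
```

Approaching the stop in small steps, watching the force.

```bash
for i in 1; do python3 -m pendant '[{"dx":0,"dy":0,"dz":-3,"ax":0,"ay":0,"az":0,"jaw":0},{"dx":0,"dy":0,"dz":-3,"ax":0,"ay":0,"az":0,"jaw":0},{"dx":0,"dy":0,"dz":-2,"ax":0,"ay":0,"az":0,"jaw":0}]'; python3 -m pendant '[{"dx":0,"dy":0,"dz":-2,"ax":0,"ay":0,"az":0,"jaw":0}]';python3 -m pendant '[{"dx":0,"dy":0,"dz":-2,"ax":0,"ay":0,"az":0,"jaw":0}]'; done
python3 -c "
from h import *
go((0,-126,17),np.load('pose.npy'))"
```

```text
clock: 6.6
tcp_pos: [0.4792, 0.211, 0.0167]
tcp_rot: [1.171, 1.232, -1.177]
wrist_force: [0.4, -5.0, 0.7]
width: 0.005
clock: 6.7
tcp_pos: [0.4791, 0.2116, 0.0167]
tcp_rot: [1.168, 1.23, -1.178]
wrist_force: [0.7, -12.3, 2.6]
width: 0.006
clock: 6.8
tcp_pos: [0.4791, 0.2115, 0.0167]
tcp_rot: [1.163, 1.228, -1.179]
wrist_force: [0.3, -11.4, 1.8]
width: 0.002
now st [  -0.2876 -126.5944   16.7355] clock 6.8 F [  0.3343 -11.394    1.8371]
target [0.4794 0.2121 0.017 ] shift tool cur [-0.2714  0.2893 -0.5905] after turn [-0.2645  0.2876 -0.5944] turn [0.0045 0.0099 0.0035]
```

The tool stopped at y = -126.6 and the force rose, which matches home. One firmer push, then back off and rise.

```bash
python3 -m pendant '[{"dx":0,"dy":0,"dz":-5,"ax":0,"ay":0,"az":0,"jaw":0},{"dx":0,"dy":0,"dz":-5,"ax":0,"ay":0,"az":0,"jaw":0}]'
python3 -m pendant '[{"dx":0,"dy":0,"dz":8,"ax":0,"ay":0,"az":0,"jaw":0},{"dx":0,"dy":0,"dz":10,"ax":0,"ay":0,"az":0,"jaw":0},{"dx":0,"dy":0,"dz":0,"ax":0,"ay":0,"az":0,"jaw":0},{"dx":-25,"dy":0,"dz":0,"ax":0,"ay":0,"az":0,"jaw":0},{"dx":-30,"dy":0,"dz":0,"ax":0,"ay":0,"az":0,"jaw":0},{"dx":-30,"dy":0,"dz":0,"ax":0,"ay":0,"az":0,"jaw":0},{"dx":-30,"dy":0,"dz":0,"ax":0,"ay":0,"az":0,"jaw":0},{"dx":0,"dy":0,"dz":0,"ax":0,"ay":0,"az":0,"jaw":0}]'
python3 - <<'E'
from h import *
q=np.load("pose.npy");go((-18,0,125),q)
a=snapshot("wrist");ci=camera_info("wrist");b=snapshot("scene")
for t in("block",):print([(r["rect"],r["p"]) for r in cut_out("wrist",t)])
for n,P in(("home outer top",[(-21,-118,32),(21,-118,32)]),("guardtop -y",[(-78,-78,82),(78,-78,82)]),("rail ends",[(-24,-195,14),(24,-195,14)])):
    for u in proj("wrist",S(np.array(P)/1e3,q),ci): cv2.circle(a,tuple(int(v*16) for v in u),64,(255,0,255),1,cv2.LINE_AA,4)
cv2.imwrite("pics/w2.png",np.hstack([a,cv2.resize(b[150:290,150:262],(336,420),interpolation=cv2.INTER_CUBIC)])[:,:,::-1][:, :896])
im=cv2.imread("pics/w2.png");cv2.imwrite("pics/w2.png",cv2.resize(im,None,fx=.89,fy=.89))
E
```

```text
clock: 7.0
tcp_pos: [0.4792, 0.2114, 0.0169]
tcp_rot: [1.144, 1.216, -1.187]
wrist_force: [0.6, -18.8, 4.2]
width: 0.006
clock: 7.8
tcp_pos: [0.4796, 0.2005, 0.1356]
tcp_rot: [1.155, 1.225, -1.186]
wrist_force: [0.8, 1.0, -1.4]
width: 0.004
now st [  -0.3687 -137.6623  135.615 ] clock 7.8 F [ 0.7601  0.9914 -1.3577]
target [0.4557 0.3372 0.125 ] shift tool cur [   8.2853  -16.8732 -137.917 ] after turn [  10.615   -17.6313 -137.6623] turn [0.005  0.0179 0.0076]
[([280.4, 158.8, 48.9, 42.7], 0.57), ([289.9, 26.0, 104.0, 49.8], 0.23)]
```

View pics/w2.png

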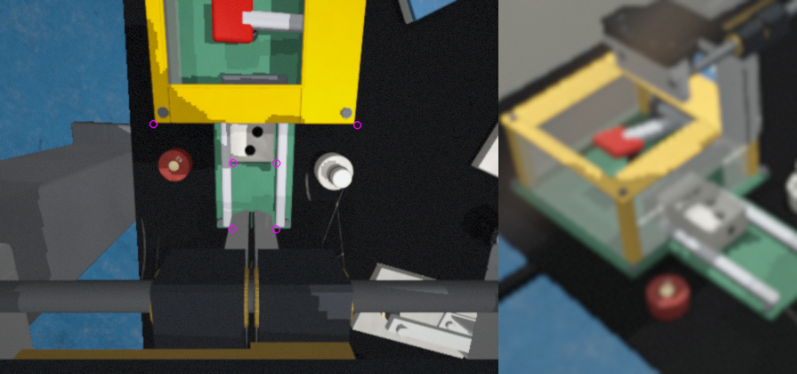

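The block's outer edge lies on the projected home line (row 162), and the bystanders have not moved. Next, over the window.

```bash
python3 -m pendant '[{"dx":0,"dy":-6,"dz":-34,"ax":0.005,"ay":0.018,"az":0.007,"jaw":0},{"dx":0,"dy":-6,"dz":-34,"ax":0,"ay":0,"az":0,"jaw":0},{"dx":0,"dy":-6,"dz":-34,"ax":0,"ay":0,"az":0,"jaw":0},{"dx":0,"dy":0,"dz":-32,"ax":0,"ay":0,"az":0,"jaw":0},{"dx":0,"dy":0,"dz":0,"ax":0,"ay":0,"az":0,"jaw":0},{"dx":0,"dy":0,"dz":0,"ax":0,"ay":0,"az":0,"jaw":0}]'
python3 -c "
from h import *
go((-19,0,100),np.load('pose.npy'))"
```

```text
clock: 8.55
tcp_pos: [0.4418, 0.3326, 0.1156]
tcp_rot: [1.155, 1.246, -1.207]
wrist_force: [-0.4, -0.8, 0.7]
width: 0.004
now st [-32.0512  -3.9412 115.6213] clock 8.55 F [-0.4227 -0.7758  0.6828]
target [0.4547 0.3371 0.1   ] shift tool cur [15.1419 13.5483 -4.1304] after turn [15.6213 13.0512 -3.9412] turn [-0.0036  0.0092  0.0333]
```

```bash
python3 -m pendant '[{"dx":0,"dy":13,"dz":-4,"ax":-0.004,"ay":0.009,"az":0.033,"jaw":0},{"dx":0,"dy":0,"dz":0,"ax":0,"ay":0,"az":0,"jaw":0},{"dx":0,"dy":0,"dz":0,"ax":0,"ay":0,"az":0,"jaw":0}]'
python3 - <<'E'
from h import *
q=np.load("pose.npy");go((-19,0,66),q)
b=snapshot("scene");t=snapshot("top")
cv2.imwrite("pics/s3.png",np.hstack([cv2.resize(x,(400,400),interpolation=cv2.INTER_CUBIC) for x in(b[150:270,140:260],t[180:300,140:260])])[:,:,::-1])
E
```

```text
clock: 8.85
tcp_pos: [0.4523, 0.3334, 0.111]
tcp_rot: [1.17, 1.232, -1.184]
wrist_force: [0.6, -0.2, 0.2]
width: 0.004
now st [-21.5753  -3.5872 110.977 ] clock 8.85 F [ 0.6426 -0.2409  0.2385]
target [0.4547 0.3371 0.066 ] shift tool cur [44.9405  2.9109 -3.7823] after turn [44.977   2.5753 -3.5872] turn [-0.0016  0.0042  0.0076]
```

View pics/s3.png

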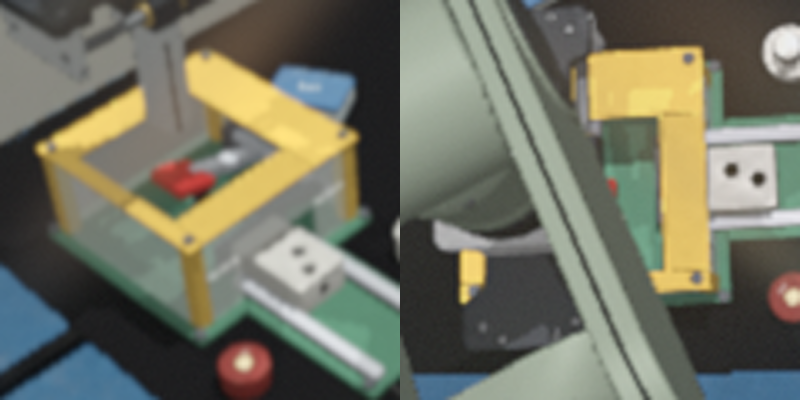

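The fingers stand over the paddle inside the window opening (left view, tip near (180,130)). Descending.

```bash
python3 -m pendant '[{"dx":8,"dy":2,"dz":-3.5,"ax":0,"ay":0.004,"az":0.007,"jaw":0},{"dx":9,"dy":0,"dz":0,"ax":0,"ay":0,"az":0,"jaw":0},{"dx":9,"dy":0,"dz":0,"ax":0,"ay":0,"az":0,"jaw":0},{"dx":9,"dy":0,"dz":0,"ax":0,"ay":0,"az":0,"jaw":0},{"dx":0,"dy":0,"dz":0,"ax":0,"ay":0,"az":0,"jaw":0}]'
python3 -c "
from h import *
go((-20,0,45),np.load('pose.npy'))"
```

```text
clock: 9.45
tcp_pos: [0.454, 0.3363, 0.0728]
tcp_rot: [1.177, 1.229, -1.179]
wrist_force: [0.6, -0.4, -0.4]
width: 0.003
now st [-19.7469  -0.8523  72.849 ] clock 9.45 F [ 0.6461 -0.3853 -0.4079]
target [0.4537 0.3371 0.045 ] shift tool cur [27.8491 -0.2326 -0.8554] after turn [27.849  -0.2531 -0.8523] turn [-0.0031  0.0001  0.0008]
```

```bash
python3 -m pendant '[{"dx":4,"dy":0,"dz":-0.8,"ax":0,"ay":0,"az":0,"jaw":0},{"dx":4,"dy":0,"dz":0,"ax":0,"ay":0,"az":0,"jaw":0},{"dx":4,"dy":0,"dz":0,"ax":0,"ay":0,"az":0,"jaw":0},{"dx":4,"dy":0,"dz":0,"ax":0,"ay":0,"az":0,"jaw":0},{"dx":4,"dy":0,"dz":0,"ax":0,"ay":0,"az":0,"jaw":0}]'
python3 -m pendant '[{"dx":3,"dy":0,"dz":0,"ax":0,"ay":0,"az":0,"jaw":0},{"dx":2,"dy":0,"dz":0,"ax":0,"ay":0,"az":0,"jaw":0}]'
python3 -c "
from h import *
go((-20,0,45),np.load('pose.npy'))"
```

```text
clock: 9.95
tcp_pos: [0.4534, 0.3378, 0.0529]
tcp_rot: [1.177, 1.231, -1.179]
wrist_force: [-2.2, -0.9, 2.2]
width: 0.005
clock: 10.15
tcp_pos: [0.4528, 0.3377, 0.0472]
tcp_rot: [1.176, 1.232, -1.18]
wrist_force: [-2.0, -0.5, 3.6]
width: 0.003
now st [-20.8999   0.6607  47.2249] clock 10.15 F [-2.0418 -0.537   3.5576]
target [0.4537 0.3371 0.045 ] shift tool cur [2.2219 0.9087 0.6588] after turn [2.2249 0.8999 0.6607] turn [-0.0027 -0.0002  0.0032]
```

```bash
python3 -m pendant '[{"dx":2,"dy":0,"dz":0,"ax":0,"ay":0,"az":0,"jaw":0},{"dx":2,"dy":0,"dz":0,"ax":0,"ay":0,"az":0,"jaw":0}]'
python3 -m pendant '[{"dx":3,"dy":0,"dz":0,"ax":0,"ay":0,"az":0,"jaw":0},{"dx":4,"dy":0,"dz":0,"ax":0,"ay":0,"az":0,"jaw":0}]'
python3 -c "
from h import *
go((-20,0,45),np.load('pose.npy'))"
```

```text
clock: 10.35
tcp_pos: [0.4527, 0.3379, 0.0448]
tcp_rot: [1.176, 1.232, -1.18]
wrist_force: [-7.6, -5.5, 22.5]
width: 0.005
clock: 10.55
tcp_pos: [0.4527, 0.338, 0.0445]
tcp_rot: [1.173, 1.233, -1.182]
wrist_force: [-11.8, -6.6, 30.3]
width: 0.008
now st [-20.9071   0.8955  44.5297] clock 10.55 F [-11.8226  -6.6205  30.3147]
target [0.4537 0.3371 0.045 ] shift tool cur [-0.4741  0.906   0.8946] after turn [-0.4703  0.9071  0.8955] turn [-0.0017  0.0015  0.0057]
```

The lever is on its rest: z = 44.5 mm at 30 N. Withdrawing straight up.

```bash
python3 -m pendant '[{"dx":-4,"dy":0,"dz":0,"ax":0,"ay":0,"az":0,"jaw":0},{"dx":-8,"dy":0,"dz":0,"ax":0,"ay":0,"az":0,"jaw":0},{"dx":-9,"dy":0,"dz":0,"ax":0,"ay":0,"az":0,"jaw":0},{"dx":-9,"dy":0,"dz":0,"ax":0,"ay":0,"az":0,"jaw":0},{"dx":-9,"dy":0,"dz":0,"ax":0,"ay":0,"az":0,"jaw":0},{"dx":-9,"dy":0,"dz":0,"ax":0,"ay":0,"az":0,"jaw":0},{"dx":-15,"dy":0,"dz":0,"ax":0,"ay":0,"az":0,"jaw":0},{"dx":-30,"dy":0,"dz":0,"ax":0,"ay":0,"az":0,"jaw":0},{"dx":-30,"dy":0,"dz":0,"ax":0,"ay":0,"az":0,"jaw":0},{"dx":-30,"dy":0,"dz":0,"ax":0,"ay":0,"az":0,"jaw":0},{"dx":0,"dy":0,"dz":0,"ax":0,"ay":0,"az":0,"jaw":0}]'
python3 -m pendant '[{"dx":0,"dy":-10,"dz":30,"ax":0,"ay":0,"az":0,"jaw":0},{"dx":0,"dy":-10,"dz":30,"ax":0,"ay":0,"az":0,"jaw":0},{"dx":0,"dy":-10,"dz":30,"ax":0,"ay":0,"az":0,"jaw":0},{"dx":0,"dy":0,"dz":30,"ax":0,"ay":0,"az":0,"jaw":0},{"dx":0,"dy":0,"dz":30,"ax":0,"ay":0,"az":0,"jaw":0},{"dx":0,"dy":0,"dz":30,"ax":0,"ay":0,"az":0,"jaw":0},{"dx":0,"dy":0,"dz":0,"ax":0,"ay":0,"az":0,"jaw":0},{"dx":0,"dy":0,"dz":0,"ax":0,"ay":0,"az":0,"jaw":0}]'
python3 - <<'E'
from h import *
q=np.load("pose.npy");go((-19,0,66),q)
b=snapshot("scene");t=snapshot("top")
for n,k in(("top","lever_pad"),("top","block"),("top","red_mount"),("top","anvil"),("top","ball_box")):print(k,[(np.round(r["rect"],1).tolist(),round(r["p"],2)) for r in cut_out(n,k)][:3])
h=np.array([(21,-118,32),(-21,-118,32)])/1e3
print("home outer corners, top px",proj("top",S(h,q)))
l=np.array([(-4,17,45),(-36,17,45),(-36,-17,45),(-4,-17,45)])/1e3
print("paddle down: px",proj("top",S(l,q)), proj("scene",S(l,q)))
cv2.imwrite("pics/s4.png",np.hstack([cv2.resize(x,(400,400),interpolation=cv2.INTER_CUBIC) for x in(b[160:280,160:280],t[165:285,155:275])])[:,:,::-1])
E
```

```text
clock: 11.65
tcp_pos: [0.4551, 0.3379, 0.2066]
tcp_rot: [1.176, 1.229, -1.178]
wrist_force: [0.9, 0.5, 0.3]
width: 0.004
clock: 12.45
tcp_pos: [0.4285, 0.1507, 0.2013]
tcp_rot: [1.171, 1.234, -1.181]
wrist_force: [-0.0, -0.3, -0.0]
width: 0.003
now st [ -53.6837 -185.0286  201.2808] clock 12.45 F [-0.0211 -0.2711 -0.0339]
target [0.4547 0.3371 0.066 ] shift tool cur [ 134.7575   35.5823 -185.2398] after turn [ 135.2808   34.6837 -185.0286] turn [-0.0001  0.0015  0.0068]
lever_pad [([198.9, 231.9, 17.0, 33.2], 0.73), ([178.2, 173.6, 33.5, 25.9], 0.3)]
block [([385.4, 258.1, 33.1, 21.1], 0.86), ([198.5, 230.2, 16.6, 34.9], 0.37)]
red_mount [([261.8, 268.8, 13.1, 17.1], 0.48)]
anvil []
ball_box [([179.7, 173.9, 32.4, 27.7], 0.95)]
home outer corners, top px [[251.3778 221.9112]
 [252.2704 240.7122]]
paddle down: px [[190.0236 235.9041]
 [190.3855 250.497 ]
 [205.9226 249.6157]
 [205.478  235.0192]] [[194.0535 201.8232]
 [183.5401 208.6541]
 [193.2779 215.2   ]
 [203.7837 208.128 ]]
```

View pics/s4.png

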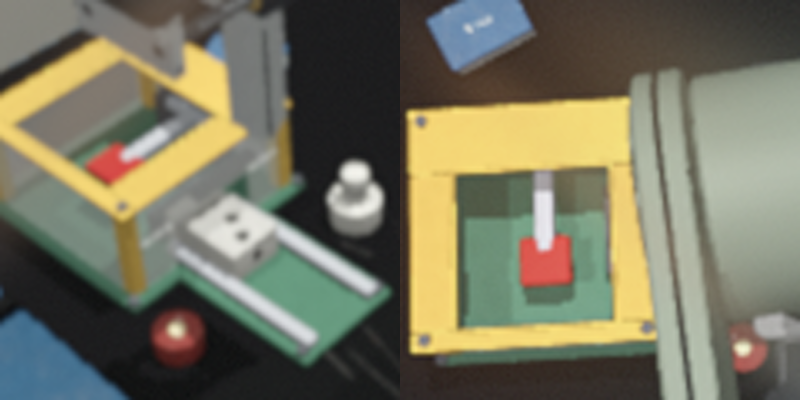

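```bash
python3 -c "
from bench import *
print(job_done(),get_obs()['clock'])"
```

```text
the job is handed in; nothing more can be done
the job is handed in; nothing more can be done
```

I pushed the steel block home along the channel with closed fingertips, pressed the red lever down through the window, withdrew, and handed the job in at about 12.7 s.

- **Block:** it stopped hard when its outer end was at about y = -118.6 mm by the fingertips (home is -118), and did not move further at 19 N. In the wrist picture its edge lay on the projected home line. One top picture read about 1 px (2 mm) short of home, which is within the fit error.
- **Lever:** it came onto its rest with the fingertips at z = 44.5 mm under 30 N (45 mm expected). After withdrawal the paddle's place in the top picture matched the fully-down position.
- **Guard and window:** the window turned out to be about 15 mm off the guard's centre towards -x. No unexpected force showed in the readings while passing through it.
- **Bystanders:** the ball box, red mount and anvil look unmoved in the last pictures. The network never reported the anvil in the top view, so I checked it by eye. In the last top view the arm hid the block and the anvil, and the scene view showed both in place.

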